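Dock the power module and hold the recorder's reset

ROBOT

A 6-joint arm with a two-finger parallel gripper is mounted at the origin on a cart in front of the work surface, level with it; the furniture and walls round the work are solid. World frame = base frame: x ahead of the robot, y to its left, z up, the work surface at z = 0. Lengths are in m, angles in rad, forces in N, time in s.
With the tool pointing down it reaches from about 0.225 to 0.875 m from the base axis. Payload 3.4 kg.
Tool frame: the origin (TCP) lies at the very end of the fingers, on their centre line; the grasp point (between the pads) lies 19 mm behind it; z points along the fingers, y is the line along which they close (so a half turn about z gives the same grasp; the last joint's range is limited). The gripper opens to 85 mm and grips with 20 to 120 N. Pads are 22 mm wide; open, the fingers measure 114 mm over their backs; the gripper's body (76 mm by 85 mm) begins 54 mm behind the grasp point. The pads swing forward as they close: fully open they stand 13 mm farther back than shut.
Start: joints at [1.028, 0.276, 1.505, -0, 1.361, -0.121], TCP at [0.235, 0.525, 0.231] pointing down, gripper open.
Joint ranges: [-2.89, 2.89], [-0.75, 2.08], [0.22, 2.7], [-1.18, 4.32], [0.11, 2.71], [-2.7, 2.7]. Speed limits (rad/s): [2.57, 2.57, 3.14, 3.14, 3.14, 3.14].

INTERFACE

Orientations are given as a unit quaternion [w, x, y, z].
In Python, from rig import manip, get_image, camera_info gives the robot as it stands. The module is installed in compiled form; this text tells all that it offers.
- The arm moves only by the shell command python3 -m crank 'ROWS' [FORCE]. ROWS is a JSON object of lists of equal length, an entry for each row: "translation": the shift along the tool's x, y, z in mm, a list of three; "roll": the turn about the tool's z in rad; "fingers": the opening, from 0 (shut) to 1 (fully open). A call has 1 to 8 rows; each row shifts and turns the commanded pose from where the row before left it, along the tool's axes as they then stand; what a row does not reach is not made up. A row lasts 1/10 s, in which the tool goes at most 50 mm and 8.59 degrees, less where a joint would pass 70% of its speed; a pose out of reach is approached as far as the arm can. A call is refused whole if a number of a shift passes 50 or a number of a turn 0.15, either way. A call with a gripper value outside its range is refused whole. The fingers move at their own pace and stop on an object; FORCE is the grip in N (left out, the last holds). Time passes only in rows, so rows that do not move let the fingers close. It gives the time, the measured TCP pose, the force, the opening and the grip force at its end, in the units of the state.
- manip.get_state(): the state, without advancing time (a new reading comes with each control period).
- get_image(name): name is "scene" or "top" or "wrist"; returns the picture (400x640x3 uint8, blue, green, red); there is no depth.
- camera_info(name): a dict with "mtx" (3x3 intrinsics, pixels), "D" ([k1, k2, p1, p2, k3] as OpenCV has them; the pictures are not rectified), "rvec" (rotation vector, rad) and "tvec" (3), from world to camera coordinates, as OpenCV has them. Camera axes: x right, y down, z forward; pixel columns grow to the right and rows downward; lengths in m; the calibration is good to about 2 mm. A picture is of the moment at which its call begins: read the wrist's pose just before it. camera_info takes no time and is no camera call; for the wrist camera it gives the pose at the moment of the call.
- manip.sign_off(): hands the job in; it is judged then, once.
The state is a dict: "clock": time; "qpos": joint angles; "qd": joint speeds; "effort": joint torques, N m; "position": TCP position; "ee_rot": TCP orientation; "contact_force": force on the tool from outside, world axes, zero at the start; "moment": the same for the moment, N m; "width": finger opening in m; "gripper_force": force on a finger pad.
Only numpy, scipy, OpenCV 4.12 (cv2) and the standard library are available. Lean on these libraries where they do the work, as an engineer would, in place of code of your own. Each camera call takes 0.05 s, during which the arm holds its last target. There are 200 camera calls.

TASK

Get the bench recorder ready to reset: first slide the loose power module along its guide until it butts flush against the recorder unit, leaving no gap. Then take the reset pin out of its stand, reach it down through the round hole in the top of the recorder unit and push the recessed button all the way down. Finish there, with the gripper still holding the pin and the pin holding the button down, the module still flush, and leave the other things on the bench where they are.

Things in the scene. Friction and masses are not known exactly. Their poses are not given: they have to be found in the camera images.
- dock: recorder dock, fixed: an aluminium plate 90 (x) x 230 (y) x 4 mm; origin: centre of its underside, on the bench, z up. On its +y end the grey recorder unit, 90 x 100 mm, from y = 0.015 to 0.115, flat top at z = 0.045 with a dark display (y = 0.036) and the reset hole (x = 0, y = 0.085). The rest (y = -0.115 to 0.015) is the module's guide
- power_module: loose grey box with dark ribs on top, 62 (x) x 50 (y) x 40 (z) mm, about 0.25 kg, in the dock's guide with 1.5 mm play on each side, 25 to 45 mm short of the recorder unit. Origin: centre of its underside, axes nearly the dock's. Push its -y end (or grip it across 62 mm) to slide it to the dock's +y; flush when its origin is 25 mm from point guide_face
- guide_face (a point): middle of the foot of the recorder unit's flat -y face, on the plate (dock x = 0, y = 0.015, z = 0.004), which the module must butt against; axes as the dock's. The guide runs from here to -y: 65 mm wide between two lips that rise 10 mm above the plate (to z = 0.014), open at the far end 130 mm away
- reset_hole (a point): centre of the mouth of the round reset hole, in the flat top of the recorder unit (0.045 above the bench): 13 mm in diameter, straight down. The button's top face (11 mm across) lies 20 mm below the mouth; axes as the dock's
- reset_button (a joint): the recessed button: 0 = up, 0.005 m = fully down. A spring pushes it back up (about 1 N at the start, 4.6 N fully down)
- pin_stand: fixed wooden block 50 x 50 x 45 mm with a 7 mm hole from the top, in which the reset pin stands. Origin: centre of its underside, on the bench; it may be on either side of the dock
- reset_pin: loose reset pin, about 35 g, upright in the stand, tip down: a steel shaft 5 mm in diameter, 40 mm long, below a round aluminium handle 14 mm in diameter, 50 mm long, whose shoulder rests on the stand's top and whose upper end is 95 mm above the bench. Lift it more than 40 mm to clear the stand. Origin: the tip; z runs up the pin
- pin_tip (a point): tip of the reset pin's shaft
- pin_grip (a point): middle of the pin's handle, on its axis, 65 mm above the tip; grip here from above
- loupe: black eye loupe, a 36 mm wide, 32 mm tall tapered cup standing on the bench; bystander. Origin: centre of its underside
- putty_tin: low round tin, 47 mm across, 20 mm high; bystander. Origin: centre of its underside
- oil_cup: small round lidded oil cup, 26 mm across, 18 mm high; bystander. Origin: centre of its underside
- watch_head: steel watch lying on its back, 94 x 40 x 11 mm; bystander. Origin: centre of its underside
- tweezers: brass tweezers lying on the bench, 121 x 12 x 9 mm; bystander. Origin: middle of the underside, long axis y
- screwdriver: small watch screwdriver lying on the bench, 104 x 12 x 12 mm; bystander. Origin: middle of the underside, long axis y
There are look-alikes about, which are no part of the job. What is shaped like the power_module but pink is not meant.

How it is judged:
On the way, in this order (a step that is already met when the one before it is completed fails the run):
1. the power module is butted flush against the recorder unit (y of power_module in the frame of dock above -0.0125 m and z of power_module in the frame of dock below 0.007 m and angle between the y axis of power_module and the y axis of dock, either way round below 0.06 rad), for 0.2 s.
2. the reset pin is out of its stand (z of pin_tip in the frame of pin_stand above 0.046 m), for 0.1 s.
3. the button is held down by the gripped pin through the hole (value of joint reset_button above 0.0038 m and contact force between reset_pin and dock above 1 N and contact force between the fingers and reset_pin above 1 N and horizontal distance between pin_tip and reset_hole below 0.0065 m and z of pin_tip in the frame of reset_hole below -0.018 m), for 0.3 s.
At the end, for the whole second after the job is handed in: The gripper holds the reset pin (tilted less than 20 degrees), its tip in the round hole pressing the button down at least 3.8 of its 5 mm, at rest, while the module stands in its guide within 2.5 mm of the recorder unit and square to it (all of step 1 and all of step 3 and velocity of joint reset_button below 0.01 m/s and angle between reset_pin's own z axis and vertical below 0.35 rad); the arm keeps its last pose, push and grip.
It fails at once if a bystander is moved by more than 30 mm (distance of any of loupe, putty_tin, oil_cup, watch_head, tweezers, screwdriver from where it was at the start of the episode above 0.03 m).
It also fails if it takes over 53 s, if anything falls off the work surface, if the arm or the gripper's body presses on something with over 40 N, if the wrist force passes 120 N, or if a joint passes its speed limit or range.

## Working session

There is one attempt and no reset: what is moved stays moved. The work goes in short steps, Python scripts to look and compute and a shell command to move; the robot and the scene stay as the last step left them, time stands still between calls to the robot, and variables do not carry over. Pictures are saved under pics/ and viewed, at most 13 in all, crops included, and the job is handed in when it is done.

```bash
mkdir -p pics
python3 - <<'E'
from rig import manip,get_image,camera_info
import cv2
for n in("scene","top"):
    cv2.imwrite(f"pics/{n}0.png",get_image(n)); c=camera_info(n); print(n,c)
s=manip.get_state(); print(s)
E
```

```text
scene {'mtx': array([[404.76161098,   0.        , 322.11443409],
       [  0.        , 404.76161098, 197.65903141],
       [  0.        ,   0.        ,   1.        ]]), 'D': array([-0.02478645,  0.        ,  0.        ,  0.        ,  0.        ]), 'rvec': array([ 1.88988421, -1.11824324,  0.64916268]), 'tvec': array([-0.24999339,  0.28507203,  0.55543372])}
top {'mtx': array([[366.52634881,   0.        , 318.83164674],
       [  0.        , 366.52634881, 199.79556664],
       [  0.        ,   0.        ,   1.        ]]), 'D': array([0.00923498, 0.        , 0.        , 0.        , 0.        ]), 'rvec': array([ 2.14897374, -2.19936552,  0.07727154]), 'tvec': array([0.02366611, 0.51990146, 1.08649421])}
{'clock': 0.1, 'qpos': array([ 1.02798895e+00,  2.76528417e-01,  1.50601824e+00, -5.03173689e-06,
        1.36072459e+00, -1.21030861e-01]), 'qd': array([ 0.00050905, -0.00298405, -0.00141432, -0.00027282,  0.00189542,
        0.00158259]), 'effort': array([ 2.02811323e-03, -4.17703092e+01, -2.46404225e+01,  2.29066991e-04,
        5.69139433e-03,  2.55960714e-05]), 'position': array([0.23516467, 0.5241797 , 0.23052346]), 'ee_rot': array([-2.71166901e-04,  2.09327973e-01,  9.77845129e-01, -7.94291945e-04]), 'contact_force': array([ 0.03097189, -0.15692581,  0.97349239]), 'moment': array([-0.03862176,  0.01574801,  0.01637028]), 'gripper_force': 0.0, 'width': 0.08530485775401275}
```

View pics/top0.png

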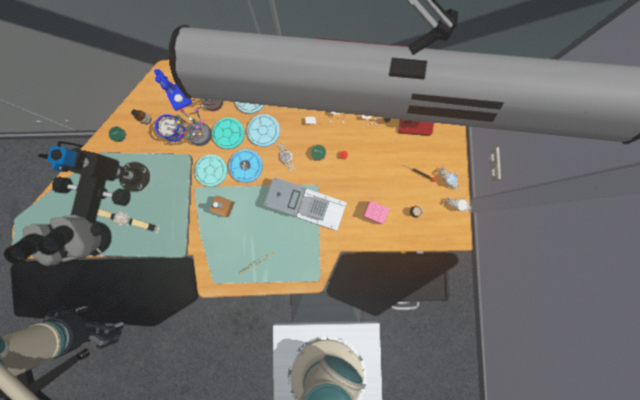

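View pics/scene0.png

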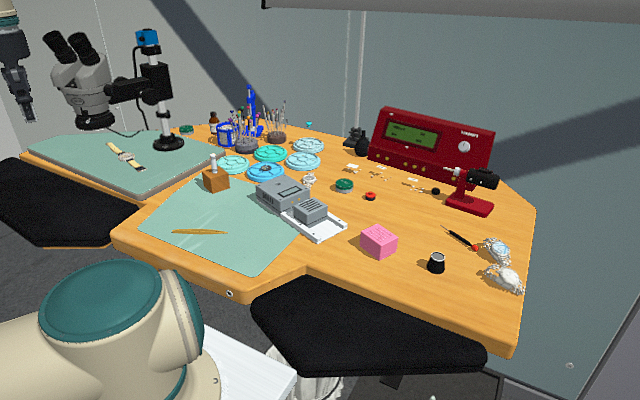

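Top view: dock with recorder unit at about (290,197), module at (318,207), stand and pin at (220,206), pink decoy at (376,212). The scene view agrees. I'll zoom in on both.

```bash
cat > h.py <<'E'
import numpy as np,cv2
from rig import manip,get_image,camera_info
def ray(n,uv,c=None):
    c=c or camera_info(n); R=cv2.Rodrigues(c['rvec'])[0]
    p=cv2.undistortPoints(np.float64(uv).reshape(-1,1,2),c['mtx'],c['D'])[:,0]
    d=np.c_[p,np.ones(len(p))]@R; return -R.T@c['tvec'],d
def onz(n,uv,z,c=None):
    o,d=ray(n,uv,c); return o+d*((z-o[2])/d[:,2])[:,None]
def proj(n,P,c=None):
    c=c or camera_info(n); return cv2.projectPoints(np.float64(P).reshape(-1,1,3),c['rvec'],c['tvec'],c['mtx'],c['D'])[0][:,0]
E
python3 - <<'E'
import cv2,numpy as np
a=cv2.imread('pics/top0.png')[170:250,200:360]; b=cv2.imread('pics/scene0.png')[145:245,195:355]
a=cv2.resize(a,None,fx=5,fy=5,interpolation=2)[:, :]; cv2.imwrite('pics/tc.png',a)
cv2.imwrite('pics/sc.png',cv2.resize(b,None,fx=5,fy=5,interpolation=2))
E
```

```text
(no output)
```

View pics/tc.png

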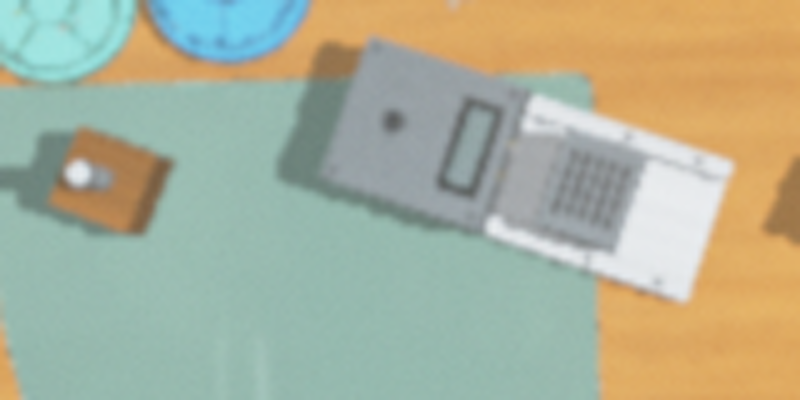

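View pics/sc.png

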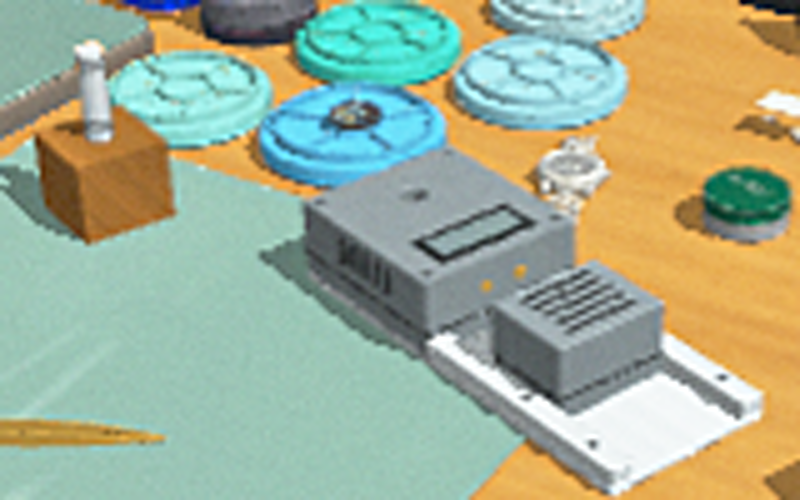

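Zoomed: the hole is at crop (393,121) top and (418,193) scene. The pin top is at (78,174) and (88,45). The module's ribbed top spans about (555,140)-(645,160)-(612,250) in the top crop. Converting these to positions.

Run:
```python
from h import *
T=lambda l:(np.array(l,float)+.5)/5-.5+[200,170]
S=lambda l:(np.array(l,float)+.5)/5-.5+[195,145]
np.set_printoptions(precision=4,suppress=True)
print('hole',onz('top',T([[393,121]]),.045),onz('scene',S([[418,193]]),.045))
c=onz('top',T([[372,38],[530,90],[478,233],[322,180]]),.045);print('rec',c,c.mean(0))
yd=[c[0]-c[1],c[3]-c[2]];print('yaw of dock y',[np.arctan2(v[1],v[0]) for v in yd],[np.linalg.norm(v) for v in yd])
c=onz('scene',S([[455,148],[576,225],[428,280],[307,205]]),.045);print('rec scene',c,c.mean(0))
yd=[c[0]-c[1],c[3]-c[2]];print([np.arctan2(v[1],v[0]) for v in yd],[np.linalg.norm(v) for v in yd])
print('platecorn',onz('top',T([[735,160],[688,302]]),.014),onz('scene',S([[762,400],[615,490]]),.010))
print('module top scene: ',onz('scene',S([[590,262],[663,302],[563,350],[490,310]]),.044))
print('module right top',onz('top',T([[645,160],[612,250]]),.044))
print('pin',onz('top',T([[78,174]]),.095),onz('scene',S([[88,45]]),.095))
print('stand',onz('top',T([[85,127],[50,205],[172,158],[140,236]]),.045),onz('scene',S([[38,137],[85,175],[172,148],[125,108]]),.045))
print('pink',onz('top',[[376,212]],.04),'tin etc',onz('top',[[317,152],[286,157],[342,155],[245,165]],.02))
```

```text
hole [[0.5391 0.1314 0.045 ]] [[0.5446 0.1309 0.045 ]]
rec [[0.589  0.1433 0.045 ]
 [0.5556 0.0498 0.045 ]
 [0.4715 0.0822 0.045 ]
 [0.505  0.174  0.045 ]] [0.5303 0.1123 0.045 ]
yaw of dock y [np.float64(1.2275848883406348), np.float64(1.2209885884561726)] [np.float64(0.0992643782373577), np.float64(0.09773599705022816)]
rec scene [[0.5929 0.1402 0.045 ]
 [0.5566 0.0485 0.045 ]
 [0.4796 0.0826 0.045 ]
 [0.5077 0.1709 0.045 ]] [0.5342 0.1105 0.045 ]
[np.float64(1.1944116259072015), np.float64(1.2625066258762192)] [np.float64(0.09863165963158477), np.float64(0.09262505979326945)]
platecorn [[ 0.5134 -0.0726  0.014 ]
 [ 0.4281 -0.0417  0.014 ]] [[ 0.5155 -0.0714  0.01  ]
 [ 0.4254 -0.0452  0.01  ]]
module top scene:  [[ 0.5319  0.0269  0.044 ]
 [ 0.5183 -0.0186  0.044 ]
 [ 0.4622  0.0013  0.044 ]
 [ 0.4736  0.0456  0.044 ]]
module right top [[ 0.5124 -0.0174  0.044 ]
 [ 0.4597  0.0034  0.044 ]]
pin [[0.5081 0.304  0.095 ]] [[0.5145 0.3066 0.095 ]]
stand [[0.5398 0.3145 0.045 ]
 [0.4939 0.3353 0.045 ]
 [0.5201 0.2629 0.045 ]
 [0.4744 0.282  0.045 ]] [[0.4954 0.3309 0.045 ]
 [0.4768 0.2834 0.045 ]
 [0.5205 0.2643 0.045 ]
 [0.5428 0.3139 0.045 ]]
pink [[ 0.4786 -0.1568  0.04  ]] tin etc [[ 0.6672  0.0139  0.02  ]
 [ 0.6541  0.109   0.02  ]
 [ 0.656  -0.0622  0.02  ]
 [ 0.6324  0.2348  0.02  ]]
```

```bash
cat >> h.py <<'E'
from scipy.spatial.transform import Rotation as Ro
np.set_printoptions(precision=4,suppress=True)
def to(P,yaw=None):
    "shift to world point P in tool axes (mm), and roll left to bring tool y to world yaw"
    s=manip.get_state(); q=s['ee_rot']; R=Ro.from_quat(np.r_[q[1:],q[0]]).as_matrix()
    y=np.arctan2(R[1,1],R[0,1]); print('t',s['clock'],'tcp',s['position'],'yaw_y',y,'q',s['qpos'],'F',s['contact_force'],'w',s['width'],s['gripper_force'])
    print('shift mm',R.T@(np.array(P)-s['position'])*1000,'roll',None if yaw is None else (y-yaw+np.pi)%(2*np.pi)-np.pi)
UY=np.r_[.340,.940,0]; UX=np.r_[.940,-.340,0]; DO=np.r_[.510,.0504,0]
E
python3 -m crank '{"translation":[[0,0,0],[0,0,0],[0,0,0],[0,0,0],[0,0,0],[0,0,0],[0,0,0],[0,0,0]],"roll":[0.145,0.145,0.145,0.145,0.145,0.145,0.145,0.145],"fingers":[0.3,0.3,0.3,0.3,0.3,0.3,0.3,0.3]}'
python3 -m crank '{"translation":[[0,0,0],[0,0,0],[0,0,0]],"roll":[0.145,0.145,0.045],"fingers":[0.3,0.3,0.3]}'
python3 -c "
from h import *
to(DO-.1*UY+[0,0,.15],-.347)"
```

```text
clock: 0.9
position: [0.2353, 0.5243, 0.2308]
ee_rot: [0.0, 0.713, 0.701, -0.001]
contact_force: [-0.1, -1.0, 0.8]
width: 0.0259
gripper_force: 0.0
clock: 1.2
position: [0.2352, 0.5243, 0.2308]
ee_rot: [0.0, 0.819, 0.573, -0.001]
contact_force: [-0.3, 0.7, -0.5]
width: 0.0254
gripper_force: 0.0
t 1.2 tcp [0.2352 0.5243 0.2308] yaw_y -0.34946884573252074 q [1.028  0.2763 1.5057 0.     1.3607 1.3775] F [-0.3237  0.7038 -0.5049] w 0.025393352782540776 0.0
shift mm [-451.0624  420.7051   81.1817] roll -0.002468845732520819
```

```bash
python3 -m crank '{"translation":[[-30,28,0],[-30,28,0],[-30,28,0],[-30,28,0],[-30,28,0],[-30,28,0],[-30,28,0],[-30,28,0]],"roll":[0,0,0,0,0,0,0,0],"fingers":[0.3,0.3,0.3,0.3,0.3,0.3,0.3,0.3]}'
python3 -m crank '{"translation":[[-30,28,5],[-30,28,5],[-30,28,10],[-30,28,20],[-30,28,20],[-30,28,11],[-30,28,10],[0,0,0]],"roll":[0,0,0,0,0,0,0,0],"fingers":[0.3,0.3,0.3,0.3,0.3,0.3,0.3,0.3]}'
python3 -c "
from h import *
to(DO-.1*UY+[0,0,.15],-.347)
c=camera_info('wrist');im=get_image('wrist');cv2.imwrite('pics/w1.png',im);np.save('w1.npy',c,allow_pickle=True)"
```

```text
clock: 2.0
position: [0.3648, 0.2212, 0.2311]
ee_rot: [-0.0, 0.818, 0.575, -0.0]
contact_force: [0.7, 0.1, -0.1]
width: 0.0257
gripper_force: 0.0
clock: 2.8
position: [0.4794, -0.0453, 0.1487]
ee_rot: [0.0, 0.82, 0.573, -0.001]
contact_force: [0.5, 0.4, 0.6]
width: 0.0256
gripper_force: 0.0
t 2.8 tcp [ 0.4794 -0.0453  0.1487] yaw_y -0.3506268777418683 q [-0.2375  0.2013  1.828  -0.002   1.1127  0.114 ] F [0.5144 0.3645 0.6087] w 0.02557416560054069 0.0
shift mm [ 0.4534 -3.8042 -1.2513] roll -0.0036268777418682063
```

View pics/w1.png

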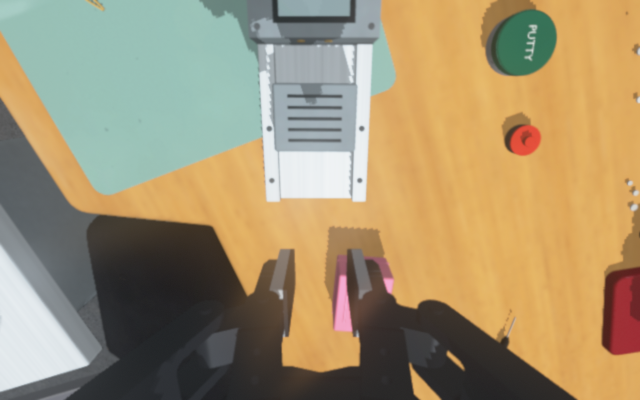

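Wrist view: module top at (275,84)-(355,151), plate end corners at (266,201) and (367,199), recorder edge at row ~42 (columns 250–380). The pink decoy lies behind the fingers, clear of them.

```bash
python3 -c "
from h import *
c=np.load('w1.npy',allow_pickle=True).item()
f=lambda uv,z:(lambda P:np.c_[P,(P-DO)@UX,(P-DO)@UY])(onz('wrist',uv,z,c))
print('module',f([[275,84],[357,84],[355,151],[276,151]],.044))
print('plate end',f([[266,201],[367,199]],.014))
print('rec edge',f([[258,42],[372,40]],.007))
to(DO-.1*UY+[0,0,.022],-.347)"
```

```text
module [[ 0.4791  0.0476  0.044  -0.0281 -0.0132]
 [ 0.5345  0.0272  0.044   0.0309 -0.0134]
 [ 0.518  -0.0183  0.044   0.0309 -0.0619]
 [ 0.4612  0.0025  0.044  -0.0296 -0.0616]]
plate end [[ 0.4297 -0.0397  0.014  -0.0449 -0.112 ]
 [ 0.5158 -0.0692  0.014   0.0461 -0.1105]]
rec edge [[ 0.4742  0.0841  0.007  -0.0451  0.0195]
 [ 0.5601  0.0541  0.007   0.0458  0.0206]]
t 2.85 tcp [ 0.4781 -0.0431  0.1492] yaw_y -0.34995092001363953 q [-0.2348  0.1995  1.8293 -0.0001  1.1149  0.1151] F [-0.0089 -0.2638  0.5894] w 0.025808282444960043 0.0
shift mm [ -1.1891  -1.5564 127.161 ] roll -0.002950920013639724
```

```bash
python3 -m crank '{"translation":[[0,-1,40],[0,0,40],[0,0,30],[0,0,15],[10,0,0],[10,0,0],[5,0,0],[5,0,0]],"roll":[0,0,0,0,0,0,0,0],"fingers":[0.3,0.3,0.3,0.3,0.3,0.3,0.3,0.3]}'
python3 -m crank '{"translation":[[4,0,0],[4,0,0],[4,0,0],[4,0,0],[4,0,0]],"roll":[0,0,0,0,0],"fingers":[0.3,0.3,0.3,0.3,0.3]}'
python3 -c "
from h import *
to(DO-.035*UY+[0,0,.022],-.347)
im=get_image('wrist');cv2.imwrite('pics/w2.png',im)"
```

```text
clock: 3.65
position: [0.4881, -0.0118, 0.0265]
ee_rot: [0.001, 0.818, 0.575, 0.001]
contact_force: [-0.6, -0.8, -0.1]
width: 0.0257
gripper_force: 0.5
clock: 4.15
position: [0.494, 0.0064, 0.0254]
ee_rot: [0.0, 0.818, 0.575, -0.0]
contact_force: [-0.8, -2.1, 0.2]
width: 0.0254
gripper_force: 1.1
t 4.15 tcp [0.494  0.0064 0.0254] yaw_y -0.3462202949427568 q [-0.128   0.3677  1.9656 -0.0001  0.8083  0.2182] F [-0.7529 -2.064   0.1573] w 0.025388399080208672 1.0775934532284737
shift mm [11.8561  0.0525  3.3636] roll 0.0007797050572433406
```

View pics/w2.png

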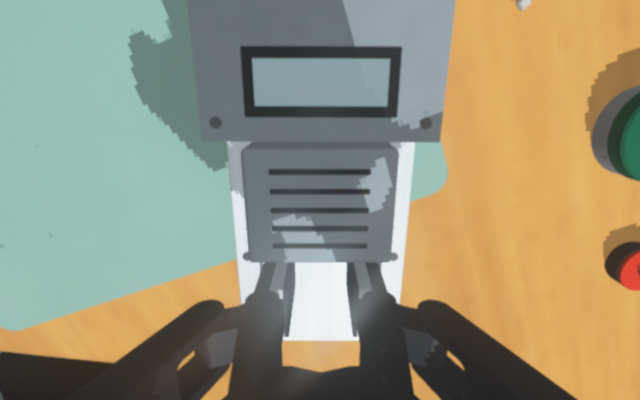

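The fingers are pushing the module's end square. A gap of only about 3–5 mm seems left: module front edge at row ~146, recorder edge at ~141. I'll keep pushing until the force rises.

```bash
for i in 1 2; do :; done; python3 -m crank '{"translation":[[2,0,0],[2,0,0],[1,0,0],[0,0,0]],"roll":[0,0,0,0],"fingers":[0.3,0.3,0.3,0.3]}'; python3 -m crank '{"translation":[[2,0,0],[1,0,0],[1,0,0],[0,0,0]],"roll":[0,0,0,0],"fingers":[0.3,0.3,0.3,0.3]}'
```

```text
clock: 4.6
position: [0.4947, 0.009, 0.0253]
ee_rot: [0.001, 0.818, 0.576, -0.002]
contact_force: [-3.0, -10.3, 2.5]
width: 0.0257
gripper_force: 5.0
clock: 5.0
position: [0.4947, 0.0091, 0.0253]
ee_rot: [0.003, 0.817, 0.577, -0.005]
contact_force: [-6.9, -23.6, 5.2]
width: 0.0258
gripper_force: 12.0
```

```bash
python3 -m crank '{"translation":[[-12,0,0],[-15,0,0],[0,0,-30],[0,0,-40],[0,0,-40],[0,0,-40],[0,0,-25],[0,0,0]],"roll":[0,0,0,0,0,0,0,0],"fingers":[0.3,0.3,0.3,0.5,0.7,1,1,1]}'
python3 -c "
from h import *
to([.503,.280,.20],-.347)
im=get_image('scene')
cv2.imwrite('pics/s2.png',cv2.resize(im[165:245,240:360],None,fx=5,fy=5,interpolation=2))"
```

```text
clock: 5.8
position: [0.4905, -0.0105, 0.2041]
ee_rot: [0.003, 0.818, 0.575, 0.004]
contact_force: [0.6, -0.6, -0.2]
width: 0.0853
gripper_force: 0.0
t 5.8 tcp [ 0.4905 -0.0105  0.2041] yaw_y -0.34612516205419125 q [-0.1645  0.1621  1.7283  0.0015  1.2424  0.1812] F [ 0.6258 -0.6369 -0.2317] w 0.08525846558784912 0.0
shift mm [277.5139 -86.854    4.2297] roll 0.0008748379458087818
```

View pics/s2.png

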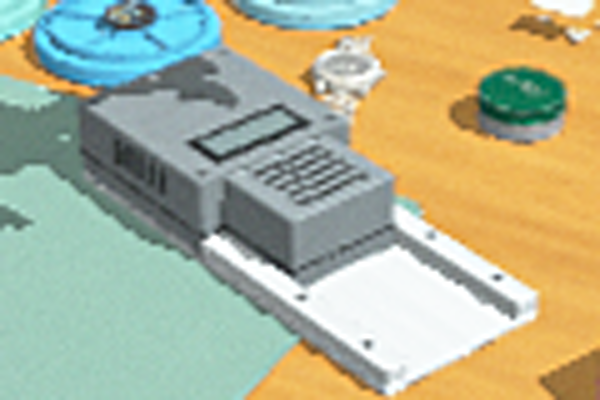

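The module is flush with no gap. Next I'll fly toward the pin and take wrist views of the hole and the pin.

```bash
python3 -m crank '{"translation":[[30,0,0],[30,0,0],[0,0,0]],"roll":[0,0,0],"fingers":[1,1,1]}' >/dev/null
cat > snap.py <<'E'
import sys;from h import *
c=camera_info('wrist');im=get_image('wrist');n=sys.argv[1];cv2.imwrite(f'pics/{n}.png',im);np.save(n+'.npy',c,allow_pickle=True)
E
python3 snap.py hole; python3 -m crank '{"translation":[[25,-18,0],[25,-18,0],[25,-18,0],[25,-18,0],[20,-15,0],[0,0,0]],"roll":[0,0,0,0,0,0],"fingers":[1,1,1,1,1,1]}'
python3 snap.py pin; python3 -c "
import cv2
cv2.imwrite('pics/hp.png',cv2.hconcat([cv2.imread('pics/hole.png')[0:400,120:520],cv2.imread('pics/pin.png')[0:400,120:520]]))"
```

```text
clock: 6.8
position: [0.4651, 0.1896, 0.199]
ee_rot: [-0.001, 0.818, 0.576, -0.001]
contact_force: [1.2, -1.0, 0.3]
width: 0.0854
gripper_force: 0.0
```

View pics/hp.png

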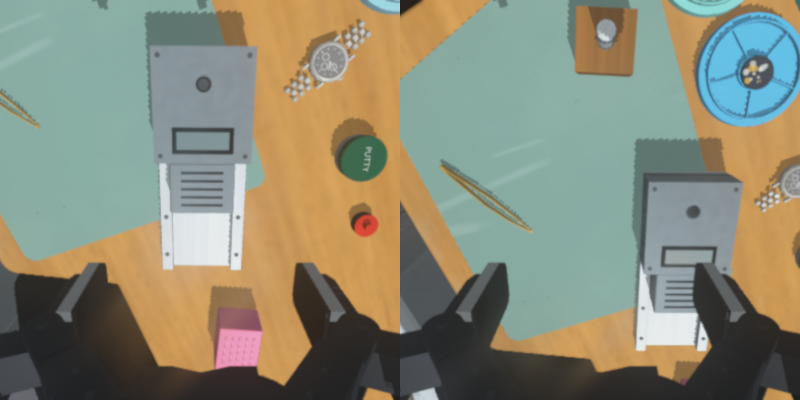

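Wrist views: the hole is at about (323,84) in the first frame and (413,211) in the second. The pin top is at about (326,29) on the stand in the second. Now refining by masks.

```bash
python3 - <<'E'
from h import *
P=[]
for n,(u,v) in(('hole',(323,84)),('pin',(413,211))):
    im=cv2.imread(f'pics/{n}.png');g=cv2.cvtColor(im,6)[v-14:v+15,u-14:u+15].astype(float)
    w=np.clip(np.median(g)-25-g,0,None);yy,xx=np.mgrid[-14:15,-14:15]
    k=(xx**2+yy**2)<144;w*=k;uv=[u+(w*xx).sum()/w.sum(),v+(w*yy).sum()/w.sum()]
    c=np.load(n+'.npy',allow_pickle=True).item();p=onz('wrist',[uv],.045,c)[0];print(n,uv,p,(w>0).sum());P.append(p)
im=cv2.imread('pics/pin.png');c=np.load('pin.npy',allow_pickle=True).item()
h=cv2.cvtColor(im,cv2.COLOR_BGR2HSV)[5:70,300:352]
m=((h[...,1]<60)&(h[...,2]>90)).astype(np.uint8);n,l,s,ce=cv2.connectedComponentsWithStats(m);print(s,ce+[300,5])
for y in range(12,48,2):
    r=''.join('#' if x else '.' for x in m[y-5,:]);print(y,r)
for z,uv in((.095,(326,27)),(.095,(326,29))):print(onz('wrist',[uv],z,c))
# stand top corners
print(onz('wrist',[[297,7],[357,9],[354,76],[296,73]],.045,c))
E
python3 -c "
from h import *
to([.509,.304,.20],-.347)"
```

```text
hole [np.float64(323.0964984382706), np.float64(83.84234752589182)] [0.5402 0.1315 0.045 ] 213
pin [np.float64(413.10891706505925), np.float64(211.31261691955933)] [0.5406 0.1322 0.045 ] 149
[[   0    1   52   64 2753]
 [   0    0   52    4  122]
 [  16   14   21   31  505]] [[325.2692  39.0908]
 [330.2623   5.8115]
 [325.6079  33.1366]]
12 ....................................................
14 ....................................................
16 ....................................................
18 ....................................................
20 .....................###########....................
22 ...................###############..................
24 .................##################.................
26 ................####################................
28 ................#####################...............
30 ................#####################...............
32 ................#####################...............
34 ................####################................
36 .................###################................
38 .................##################.................
40 .................#################..................
42 .................#################..................
44 ..................###############...................
46 ...................#############....................
[[0.5107 0.3051 0.095 ]]
[[0.5103 0.3039 0.095 ]]
[[0.497  0.3348 0.045 ]
 [0.5423 0.3171 0.045 ]
 [0.5242 0.2692 0.045 ]
 [0.4783 0.2882 0.045 ]]
t 6.85 tcp [0.4658 0.1882 0.1991] yaw_y -0.34398596872504916 q [ 0.2456  0.1896  1.7059 -0.0003  1.2486  0.5897] F [ 0.3906 -0.1823 -0.3916] w 0.08581108200739368 0.0
shift mm [123.5615   1.6095  -1.0839] roll 0.0030140312749509235
```

```bash
python3 -m crank '{"translation":[[30,1,0],[30,1,0],[30,1,0],[33,0,0],[0,0,0]],"roll":[0,0,0,0,0],"fingers":[1,1,1,1,1]}' >/dev/null; python3 -c "
from h import *
to([.5103,.3035,.053],-.347)"
```

```text
t 7.35 tcp [0.5135 0.3044 0.1991] yaw_y -0.3451251112411487 q [0.4181 0.3272 1.5109 0.0008 1.3026 0.763 ] F [ 0.4065 -0.2631 -0.3441] w 0.08553750926171798 0.0
shift mm [ -2.1046  -2.7078 146.091 ] roll 0.001874888758851334
```

```bash
python3 -m crank '{"translation":[[-1,-2,30],[0,0,35],[0,0,30],[0,0,25],[0,0,15],[0,0,10],[0,0,0]],"roll":[0,0,0,0,0,0,0],"fingers":[1,1,1,1,1,1,1]}' >/dev/null; python3 -c "
from h import *
to([.5103,.3035,.053],-.347)"
```

```text
t 8.05 tcp [0.5085 0.3007 0.0537] yaw_y -0.3471778477299124 q [ 0.4165  0.4486  1.7169 -0.0005  0.9798  0.764 ] F [-0.1489  0.6413  0.7894] w 0.08544527776857111 0.0
shift mm [3.247  0.7441 0.7115] roll -0.00017784772991236153
```

```bash
python3 -m crank '{"translation":[[2,0,0],[0,0,0],[0,0,0],[0,0,0],[0,0,0],[0,0,0],[0,0,0]],"roll":[0,0,0,0,0,0,0],"fingers":[0.6,0.4,0.3,0.2,0.1,0,0]}' 50; python3 snap.py grip;  python3 -c "
import cv2
cv2.imwrite('pics/g2.png',cv2.resize(cv2.imread('pics/grip.png')[200:400,200:440],None,fx=3,fy=3))"
```

```text
clock: 8.75
position: [0.5102, 0.3046, 0.0559]
ee_rot: [0.0, 0.818, 0.575, 0.0]
contact_force: [-0.4, 0.4, 4.0]
width: 0.0131
gripper_force: 48.6
```

View pics/g2.png

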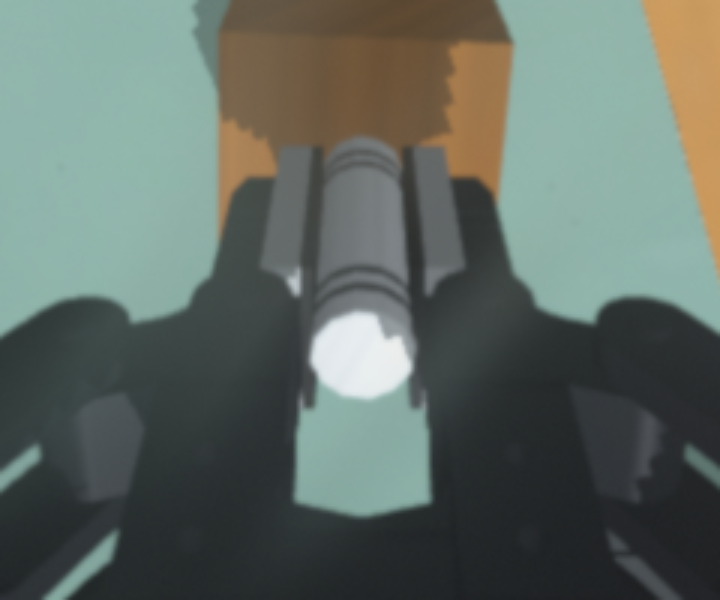

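The pin is held between the pads, upright and centred, with its top disc at about (320,318). Lifting.

```bash
python3 -c "
from h import *
c=np.load('grip.npy',allow_pickle=True).item();print(onz('wrist',[[320,318.3]],.095,c))
to([.5405,.132,.13])"
python3 -m crank '{"translation":[[0,0,-5],[0,0,-15],[0,0,-25],[0,0,-25],[0,0,-10],[0,0,0],[0,0,0]],"roll":[0,0,0,0,0,0,0],"fingers":[0,0,0,0,0,0,0]}'
python3 -c "
from h import *
to([.5405,.132,.13])"
```

```text
[[0.5102 0.3038 0.095 ]]
t 8.8 tcp [0.5102 0.3046 0.0559] yaw_y -0.3459253946611362 q [0.4211 0.4485 1.7104 0.0001 0.9819 0.767 ] F [-1.9072 -0.0836  4.6129] w 0.01271432417031719 48.63339364528656
shift mm [-152.0904   87.0651  -74.1831] roll None
clock: 9.5
position: [0.5094, 0.3042, 0.1344]
ee_rot: [-0.0, 0.818, 0.575, -0.001]
contact_force: [-0.7, -0.0, -1.2]
width: 0.0128
gripper_force: 48.7
t 9.5 tcp [0.5094 0.3042 0.1344] yaw_y -0.3459644273090436 q [0.421  0.3714 1.6133 0.     1.1584 0.767 ] F [-0.6592 -0.0265 -1.2054] w 0.012811280821287241 48.72541308403015
shift mm [-151.4093   87.6481    4.4762] roll None
```

```bash
python3 -m crank '{"translation":[[-20,12,0],[-25,14,0],[-25,14,0],[-25,14,0],[-25,14,0],[-20,12,0],[-11.5,7.3,0],[0,0,0]],"roll":[0,0,0,0,0,0,0,0],"fingers":[0,0,0,0,0,0,0,0]}'
python3 -m crank '{"translation":[[0,0,0],[0,0,10],[0,0,10],[0,0,5],[0,0,0]],"roll":[0,0,0,0,0],"fingers":[0,0,0,0,0]}'
python3 snap.py over; python3 -c "
from h import *
to([.5405,.132,.1])
a=cv2.imread('pics/over.png')[150:350,220:420]
b=get_image('scene')[150:210,245:325]
cv2.imwrite('pics/ov.png',cv2.hconcat([cv2.resize(a,(400,400),interpolation=2),cv2.resize(cv2.copyMakeBorder(b,10,10,0,0,0),(400,400),interpolation=2)]))"
```

```text
clock: 10.3
position: [0.5405, 0.131, 0.1341]
ee_rot: [-0.0, 0.819, 0.574, -0.001]
contact_force: [-0.3, 1.2, -0.5]
width: 0.0126
gripper_force: 48.7
clock: 10.8
position: [0.5396, 0.1327, 0.1088]
ee_rot: [-0.001, 0.818, 0.575, -0.001]
contact_force: [0.3, -0.6, -0.0]
width: 0.0128
gripper_force: 48.7
t 10.85 tcp [0.5402 0.1327 0.1095] yaw_y -0.34535001474441374 q [0.1157 0.344  1.7288 0.0001 1.0703 0.461 ] F [ 0.1196 -0.4197  0.6965] w 0.012880572717127258 48.745293617248535
shift mm [-0.5297  0.5391  9.5164] roll None
```

View pics/ov.png

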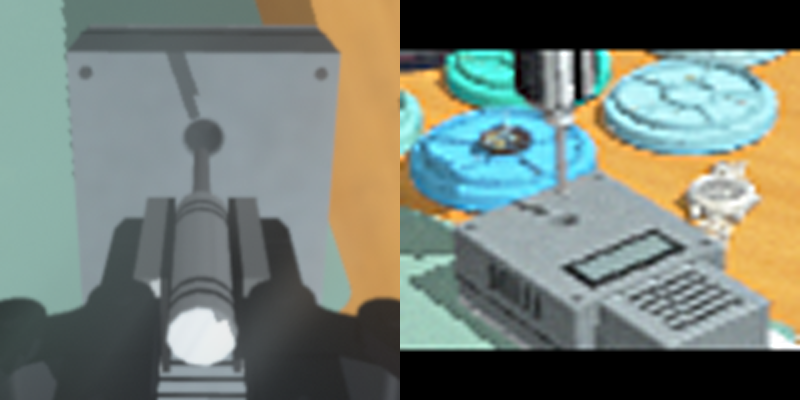

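The wrist crop shows the hole at about (203,137) with the pin shaft pointing straight into it and the tip just in front. The scene crop shows the pin upright above the hole. Checking numerically.

Run:
```python
from h import *
c=np.load('over.npy',allow_pickle=True).item()
f=lambda u,v:[(u+.5)/2-.5+220,(v+.5)/2-.5+150]
print('hole',onz('wrist',[f(203,137)],.045,c),'pin top',onz('wrist',[f(201,337)],.150,c),onz('wrist',[f(202,155)],.06,c))
for z in(.045,.06,.15): print(z,(proj('wrist',[[.5400,.1325,z]],c)-[220,150])*2)
```

```text
hole [[0.5403 0.1321 0.045 ]] pin top [[0.5404 0.1334 0.15  ]] [[0.54  0.132 0.06 ]]
0.045 [[201.2026 135.8664]]
0.06 [[201.1012 153.1316]]
0.15 [[199.997  340.8043]]
```

```bash
python3 -m crank '{"translation":[[-0.5,0,8],[0,0,8],[0,0,8],[0,0,6],[0,0,0]],"roll":[0,0,0,0,0],"fingers":[0,0,0,0,0]}'
python3 -m crank '{"translation":[[0,0,2],[0,0,2],[0,0,0],[0,0,0]],"roll":[0,0,0,0],"fingers":[0,0,0,0]}'
```

```text
clock: 11.4
position: [0.5397, 0.1317, 0.079]
ee_rot: [-0.001, 0.818, 0.575, -0.001]
contact_force: [0.2, -0.9, -0.3]
width: 0.0129
gripper_force: 48.7
clock: 11.8
position: [0.5407, 0.1319, 0.0765]
ee_rot: [0.0, 0.818, 0.575, 0.0]
contact_force: [0.7, -0.4, -0.1]
width: 0.0127
gripper_force: 48.7
```

```bash
python3 -m crank '{"translation":[[0,0,2],[0,0,1],[0,0,0],[0,0,0]],"roll":[0,0,0,0],"fingers":[0,0,0,0]}'
python3 -m crank '{"translation":[[0,0,2],[0,0,0],[0,0,0]],"roll":[0,0,0],"fingers":[0,0,0]}'
python3 -m crank '{"translation":[[0,0,1.5],[0,0,0],[0,0,0]],"roll":[0,0,0],"fingers":[0,0,0]}'
```

```text
clock: 12.2
position: [0.541, 0.1319, 0.0736]
ee_rot: [0.0, 0.818, 0.575, 0.0]
contact_force: [-0.1, -0.2, 1.9]
width: 0.0129
gripper_force: 48.9
clock: 12.5
position: [0.541, 0.1319, 0.0715]
ee_rot: [0.0, 0.818, 0.575, 0.0]
contact_force: [-0.0, -0.2, 3.1]
width: 0.0123
gripper_force: 49.1
clock: 12.8
position: [0.5411, 0.132, 0.0706]
ee_rot: [0.0, 0.818, 0.575, 0.001]
contact_force: [-0.3, -0.4, 7.4]
width: 0.0125
gripper_force: 49.9
```

```bash
python3 -m crank '{"translation":[[0,0,0.7],[0,0,0],[0,0,0],[0,0,0],[0,0,0],[0,0,0],[0,0,0]],"roll":[0,0,0,0,0,0,0],"fingers":[0,0,0,0,0,0,0]}'; python3 -c "
from h import *
to([.5405,.132,.0706])"; python3 snap.py end
```

```text
clock: 13.5
position: [0.5411, 0.132, 0.0704]
ee_rot: [0.0, 0.818, 0.575, 0.001]
contact_force: [-0.9, -0.9, 11.1]
width: 0.0127
gripper_force: 50.1
t 13.5 tcp [0.5411 0.132  0.0704] yaw_y -0.3460237019442916 q [0.1142 0.3852 1.7787 0.0001 0.976  0.4601] F [-0.8691 -0.9306 11.1057] w 0.012695900192349016 50.107242465019226
shift mm [-0.1696 -0.5928 -0.221 ] roll None
```

View pics/end.png

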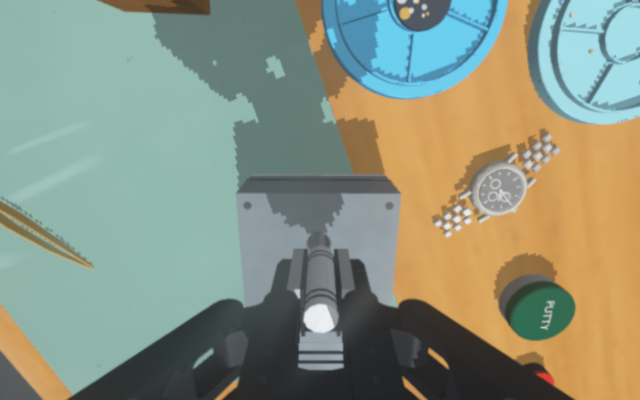

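The shaft sits in the hole and the pin is upright. Force rose softly at first, then steeply to 11 N with almost no travel, so the button is at its stop. Handing in.

```bash
python3 -c "
from rig import manip
print(manip.sign_off())"
```

```text
the job is handed in; nothing more can be done
None
```

I slid the power module flush against the recorder unit, and the gripped reset pin is holding the recessed button down at its stop with about 11 N; the job was handed in at about 13.5 s, and sign-off returned no verdict.

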